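# Scrape pallet-wood chips off the clean-down plate

## Robot

A 6-joint arm with a two-finger parallel gripper is mounted at the origin on the work surface. World frame = base frame: x ahead of the robot, y to its left, z up, the work surface at z = 0. Lengths are in mm, angles in rad, forces in N, time in s.
With the tool pointing down it reaches from about 300 to 875 mm from the base axis. Payload 4.2 kg.
Tool frame: the origin (TCP) lies on the centre line of the jaws, within the pads' length; the fingertips stand robot.tcp_to_tips ahead of it and the grasp point (between the pads) lies 3 mm ahead of it (robot.tcp_to_tips is the distance from the TCP to the fingertips, in mm); z points along the fingers, y is the line along which they close (so a half turn about z gives the same grasp; the last joint's range is limited). The gripper opens to 85 mm and grips with 20 to 120 N. Pads are 22 mm wide; open, the fingers measure 114 mm over their backs; the gripper's body (76 mm by 85 mm) begins 54 mm behind the grasp point. The pads swing forward as they close: fully open they stand 13 mm farther back than shut.
Start: joints at [-1.215, 0.32, 1.565, -0, 1.257, -0.02], TCP at [211.038, -534.887, 231.138] pointing down, gripper open.
Joint ranges: [-3.11, 3.11], [-0.84, 2.01], [0.21, 2.61], [-1.34, 4.49], [0.05, 2.63], [-2.56, 2.56]. Speed limits (rad/s): [2.57, 2.57, 3.14, 3.14, 3.14, 3.14].

## Interface

Orientations are given as a unit quaternion [x, y, z, w].
In Python, from cell import status, get_image, robot gives the robot as it stands.
- The arm moves only by the tool step_arm, never from a script. Its argument "increments" is a list of rows, each a list of 7 numbers: the shift along the world's x, y, z in m, then the turn, a rotation vector about the world's x, y, z in rad, then the opening, from -1 (shut) to 1 (fully open), so that 0 is half open. A call has 1 to 20 rows; each row is the pose to reach, as a shift and turn from the pose commanded when the call began; what a row does not reach only later rows make up. A row lasts 1/12 s, in which the tool goes at most 41.7 mm and 7.16 degrees, less where a joint would pass 70% of its speed; a pose out of reach is approached as far as the arm can. A call with a gripper value outside its range is refused whole. The fingers move at their own pace and stop on an object; "squeeze" is the grip in N (left out, the last holds). Time passes only in rows, so rows that repeat a pose let the fingers close. It gives the time, the measured TCP pose, the force, the opening and the grip force at its end, in the units of the state.
- status.sense(): the state, without advancing time (a new reading comes with each control period).
- get_image(name): name is "scene" or "top" or "wrist"; returns a dict with "frame" (384x512x3 uint8, red, green, blue), "vfov" (degrees; the focal length in pixels is half the picture's height over the tangent of half this angle, whatever the lens; pixels are square), "cx", "cy" (the principal point, pixels), "origin" and "attitude" of the camera in the world. Camera axes: x right, y down, z forward; pixel columns grow to the right and rows downward; lengths in mm; the calibration is good to about 2 mm. A picture is of the moment at which its call begins. There is no depth.
- robot.hand_in(): hands the job in; it is judged then, once.
The state is a dict: "time": time; "joint_positions": joint angles; "joint_velocities": joint speeds; "effort": joint torques, N m; "tool_pos": TCP position; "tool_rot": TCP orientation; "wrist_force": force on the tool from outside, world axes, zero at the start; "torque": the same for the moment, N m; "opening": opening from 0.0 (shut) to 1.0 (fully open); "gripper_force": force on a finger pad.
Only numpy, scipy, OpenCV 4.12 (cv2) and the standard library are available. Lean on these libraries where they do the work, as an engineer would, in place of code of your own. Each camera call takes 0.05 s, during which the arm holds its last target. There are 200 camera calls.

## Task

Pick up the scraper block and use it to sweep both wood chips off the raised white plate, over its open end, into the grey catch tray attached there. Chips are splintery: do not touch them with the gripper or arm, only with the scraper. When both chips are in the tray, leave the scraper standing upright on the white plate and let go of it.

Things in the scene. Friction and masses are not known exactly. Their poses are not given: they have to be found in the camera images.
- plate: Fixed white steel plate, top 210 (x) x 280 mm (y), 45 mm above the bench; lips 8 mm high, 5 mm thick on both long sides; short ends open. At its -y end (robot's right) adjoins a grey open tray, same width, y -140 to -250 mm, floor 5 mm and outer walls 40 mm above the bench, walls 5 mm thick. Origin: centre of the white part, at bench height; z up. Yaw within 26 degrees.
- scraper: Block 0.25 kg standing on the bench at the robot's left, near a tape roll and a square stamp. Black foot 150 (x) x 32 (y) x 16 mm high; centred on it an upright wooden grip rib 110 long (x), 20 thick (y), 16 to 78 mm above the underside. Pinch the rib across y from above. Same front and back. Origin: centre of the underside; z up; x within 35 degrees of world x.
- chip_a: Loose long wood chip, about 44 x 25 x 11 mm, 11 g, flat on the white top at any yaw: plate x -26 to -42 mm, y within 60 mm of mid-length. One pass of the scraper along the plate's centre line covers both chips. Origin: centre of its underside.
- chip_b: Loose stubby wood chip, about 36 x 26 x 11 mm, 11 g, flat on the white top at any yaw: plate x 26 to 42 mm, y from -60 to 50 mm. Origin: centre of its underside.
Mind the look-alikes: they are no part of the job. Leave any purple look-alike of the chip_a alone.

How it is judged (in metres and radians):
On the way, in this order (a step that is already met when the one before it is completed fails the run):
1. the scraper is brought down onto the white plate while both chips are still on it (x of scraper in the frame of plate between -0.105 and 0.105 m and y of scraper in the frame of plate between -0.14 and 0.14 m and z of scraper in the frame of plate between 0.04 and 0.054 m and angle between scraper's own z axis and vertical below 0.17 rad and x of chip_a in the frame of plate between -0.105 and 0.105 m and y of chip_a in the frame of plate between -0.14 and 0.14 m and z of chip_a in the frame of plate between 0.04 and 0.054 m and x of chip_b in the frame of plate between -0.105 and 0.105 m and y of chip_b in the frame of plate between -0.14 and 0.14 m and z of chip_b in the frame of plate between 0.04 and 0.054 m), for 0.05 s.
2. both chips are in the catch tray (x of chip_a in the frame of plate between -0.105 and 0.105 m and y of chip_a in the frame of plate between -0.25 and -0.135 m and z of each of chip_a, chip_b in the frame of plate below 0.042 m and x of chip_b in the frame of plate between -0.105 and 0.105 m and y of chip_b in the frame of plate between -0.25 and -0.135 m), for 0.2 s.
At the end, for the whole second after the job is handed in: Both chips lie in the grey catch tray (origins within its outline and less than 42 mm above the bench, that is below the white top) and the scraper stands on the white top (its origin over the top, 40 to 54 mm above the bench, within 0.17 rad of upright), all at rest (under 0.02 m/s) (all of step 2 and x of scraper in the frame of plate between -0.105 and 0.105 m and y of scraper in the frame of plate between -0.14 and 0.14 m and z of scraper in the frame of plate between 0.04 and 0.054 m and angle between scraper's own z axis and vertical below 0.17 rad and linear speed of each of chip_a, chip_b, scraper below 0.02 m/s); the robot touches nothing.
It fails at once if the gripper or arm touches a chip (contact force between any of the fingers, the arm and chip_a above 0.2 N or contact force between any of the fingers, the arm and chip_b above 0.2 N).
It also fails if it takes over 43 s, if anything falls off the work surface, if the arm or the gripper's body presses on something with over 40 N, if the wrist force passes 120 N, or if a joint passes its speed limit or range.

## Working session

There is one attempt and no reset: what is moved stays moved. The work goes in short steps, Python scripts to look and compute and a tool call to move; the robot and the scene stay as the last step left them, time stands still between calls to the robot, and variables do not carry over. Pictures are saved under pics/ and viewed, at most 10 in all, crops included, and the job is handed in when it is done.

Besides the shell and the picture viewer there is one more tool, called by a JSON object that holds its "api" and its "payload", one argument or row to a line. step_arm: Moves the arm, as the interface text tells. Its arguments: {"type":"object","properties":{"increments":{"type":"array","items":{"type":"array","items":{"type":"number"}}},"squeeze":{"type":"number"}},"required":["increments"]}

```bash
mkdir -p pics; cat > h.py <<'E'
import numpy as np, cv2
from cell import status, get_image, robot
from scipy.spatial.transform import Rotation as R
def cam(n):
    d=get_image(n); d['f']=192/np.tan(np.radians(d['vfov'])/2); return d
def rot(d):
    a=np.array(d['attitude'],float)
    return a if a.shape==(3,3) else R.from_quat(a).as_matrix()
def ray(d,uv,z):
    uv=np.atleast_2d(np.array(uv,float))
    v=np.c_[(uv[:,0]-d['cx'])/d['f'],(uv[:,1]-d['cy'])/d['f'],np.ones(len(uv))]@rot(d).T
    o=np.array(d['origin']); return o+v*((z-o[2])/v[:,2])[:,None]
def proj(d,P):
    p=(np.atleast_2d(P)-d['origin'])@rot(d); return np.c_[p[:,0]/p[:,2]*d['f']+d['cx'],p[:,1]/p[:,2]*d['f']+d['cy']]
E
python3 - <<'E'
from h import *
import pickle
D={}
for n in("top","scene"):
    d=cam(n);D[n]=d
    print(n,{k:v for k,v in d.items() if k!='frame'})
pickle.dump(D,open('d0.pkl','wb'))
cv2.imwrite('pics/top0.png',cv2.resize(D['top']['frame'][...,::-1],(800,600)))
cv2.imwrite('pics/scene0.png',cv2.resize(D['scene']['frame'][...,::-1],(800,600)))
print(status.sense(), robot.tcp_to_tips)
E
```

```text
top {'vfov': 42.07550393232027, 'cx': 248.28270196369246, 'cy': 190.718019196672, 'origin': array([483.24389046, 146.91003071, 944.1528528 ]), 'attitude': array([ 0.71426274, -0.698433  ,  0.02301737, -0.03860415]), 'f': np.float64(499.1937346432324)}
scene {'vfov': 57.239198343977215, 'cx': 247.5542283044039, 'cy': 194.96211427814237, 'origin': array([808.48159354, 625.42699133, 530.32538921]), 'attitude': array([ 0.21205697,  0.89111802, -0.38819216, -0.10122927]), 'f': np.float64(351.8664722634957)}
{'time': 0.1, 'joint_positions': array([-1.21500280e+00,  3.20235891e-01,  1.56551479e+00,  1.62747761e-05,
        1.25737739e+00, -2.00327431e-02]), 'joint_velocities': array([ 0.00135524, -0.00160423, -0.00200446,  0.00172552,  0.00281876,
        0.0005909 ]), 'effort': array([-6.68316043e-04, -4.16407943e+01, -2.34704196e+01, -4.93156381e-05,
        4.90610517e-03, -1.09231809e-05]), 'tool_pos': array([ 210.89744731, -534.49828662,  230.37816985]), 'tool_rot': array([ 9.82396400e-01,  1.86806649e-01, -1.20648614e-04, -7.58209765e-04]), 'wrist_force': array([-0.25350785,  0.1470032 , -0.51400069]), 'torque': array([-0.00699012,  0.01512396, -0.04646927]), 'gripper_force': 0.0, 'opening': 0.9976812926816889} 22.0
```

View pics/top0.png

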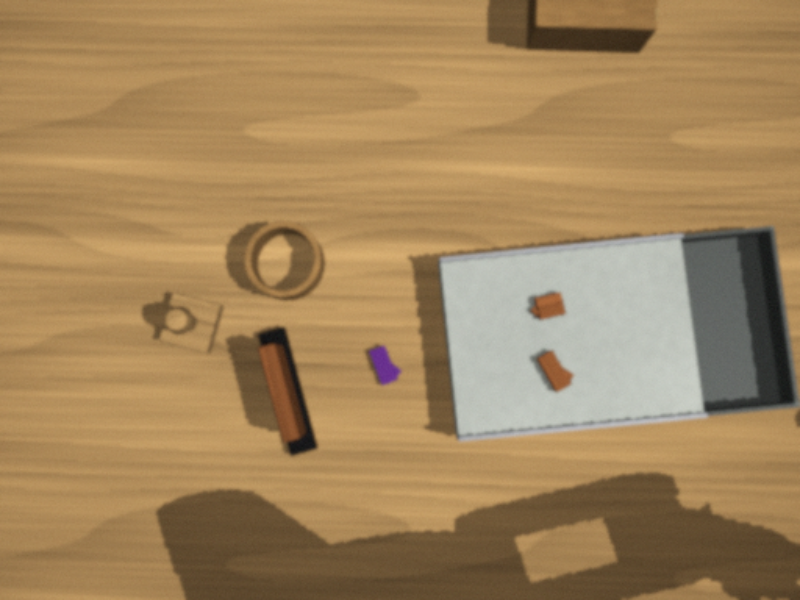

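View pics/scene0.png

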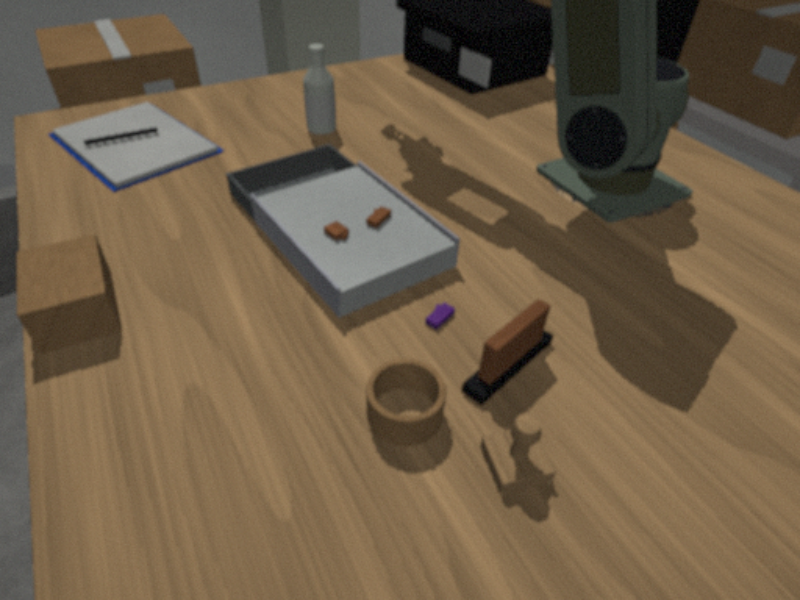

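The top view (800x600) shows the scraper at (287,390), the purple look-alike at (382,365), and the plate with corners near (441,257), (682,235), (705,413) and (458,437). The chips are at (548,305) and (555,370), and the tray is on the right. The scene view agrees.

```bash
python3 - <<'E'
from h import *
import pickle
D=pickle.load(open('d0.pkl','rb')); d=D['top']; im=d['frame']
hsv=cv2.cvtColor(im,cv2.COLOR_RGB2HSV); s=1.5625
def comps(m,lo=30):
    n,l,st,c=cv2.connectedComponentsWithStats(m.astype('uint8'))
    return [(l==i,st[i],c[i]) for i in range(1,n) if st[i][4]>=lo]
print('rib px',hsv[250,183],'black',hsv[int(445/s),int(302/s)],'white',hsv[200,350],'chip',hsv[int(305/s),int(548/s)],'chip2',hsv[int(370/s),int(555/s)])
# plate
m=(hsv[...,1]<60)&(hsv[...,2]>140)
c=max(comps(m),key=lambda c:c[1][4])
cnt=max(cv2.findContours(c[0].astype('uint8'),0,1)[0],key=cv2.contourArea)
q=cv2.boxPoints(cv2.minAreaRect(cnt)); 
P=ray(d,cnt[:,0],45)[:,:2].astype('float32'); r=cv2.minAreaRect(P)
print('plate corners px',(q*s).round(),'world rect',r,'\n',cv2.boxPoints(r))
# red-brown things
mm=(hsv[...,0]<13)&(hsv[...,1]>110)|(hsv[...,0]>170)&(hsv[...,1]>110)
for k in comps(mm,40):
    cnt=max(cv2.findContours(k[0].astype('uint8'),0,1)[0],key=cv2.contourArea)
    for z in (56,78):
        print('red',(k[2]*s).round(),k[1][4],z,cv2.minAreaRect(ray(d,cnt[:,0],z)[:,:2].astype('float32')))
m=(hsv[...,2]<45)
for k in comps(m,30):
    if k[2][0]>230: continue
    print('blk',(k[2]*s).round(),k[1])
    cnt=max(cv2.findContours(k[0].astype('uint8'),0,1)[0],key=cv2.contourArea)
    print(cv2.minAreaRect(ray(d,cnt[:,0],16)[:,:2].astype('float32')))
v=im.copy(); v[mm]=[0,255,0]; v[m]=[0,0,255]
cv2.imwrite('pics/m.png',cv2.resize(v[...,::-1],(800,600),interpolation=0)[200:480])
E
```

```text
rib px [ 12 169 119] black [135  20  25] white [ 11 168 149] chip [ 12 169 149] chip2 [ 12 168 150]
plate corners px [[439. 256.]
 [690. 231.]
 [708. 417.]
 [458. 442.]] world rect ((522.8740844726562, -44.14259338378906), (213.70603942871094, 284.1707763671875), 6.866689205169678) 
 [[ 399.79987   84.14831]
 [ 433.7752  -197.98412]
 [ 645.9483  -172.4335 ]
 [ 611.97296  109.69893]]
red [548. 305.] 208 56 ((556.05419921875, -12.874448776245117), (24.078393936157227, 35.323753356933594), 13.814621925354004)
red [548. 305.] 208 78 ((554.2506713867188, -8.916505813598633), (23.481935501098633, 34.448768615722656), 13.814934730529785)
red [282. 391.] 899 56 ((452.73614501953125, 284.6546325683594), (116.34378051757812, 29.266357421875), 17.717866897583008)
red [282. 391.] 899 78 ((453.4918518066406, 281.24261474609375), (113.46186828613281, 28.54143524169922), 17.717910766601562)
red [554. 371.] 246 56 ((483.99639892578125, -22.90869140625), (42.15217208862305, 23.90951156616211), 30.337329864501953)
red [554. 371.] 246 78 ((483.977783203125, -18.702205657958984), (41.10801696777344, 23.317270278930664), 30.337268829345703)
blk [291. 390.] [166 211  36  79 402]
((452.3501892089844, 285.97943115234375), (145.65286254882812, 29.452741622924805), 17.199811935424805)
```

View pics/m.png

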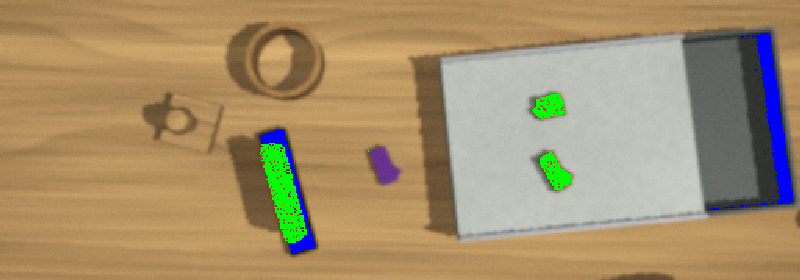

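The masks are clean:
- **Scraper:** about (452.5, 286), yaw about 17.5°. The rib and foot estimates agree.
- **Plate:** about (523, -44), yaw about 6.9°.
- **Chips:** plate frame about (-36, 26) and (36, 27), both within the stated ranges.

Next I move above the scraper.

{"api": "step_arm", "payload": {
  "increments": [
    [0.004,0.014,0,0,0,0,1],
    [0.012,0.042,0,0,0,-0.01,1],
    [0.024,0.08,0,0,0,-0.02,1],
    [0.034,0.115,0,0,0,-0.03,1],
    [0.044,0.15,0,0,0,-0.04,1],
    [0.054,0.185,0,0,0,-0.05,1],
    [0.065,0.22,0,0,0,-0.06,1],
    [0.075,0.255,0,0,0,-0.07,1],
    [0.085,0.29,0,0,0,-0.07,1],
    [0.096,0.325,0,0,0,-0.07,1],
    [0.106,0.36,0,0,0,-0.07,1],
    [0.116,0.395,0,0,0,-0.07,1],
    [0.126,0.43,0,0,0,-0.07,1],
    [0.136,0.465,0,0,0,-0.07,1],
    [0.147,0.5,0,0,0,-0.07,1],
    [0.157,0.535,0,0,0,-0.07,1],
    [0.168,0.57,0,0,0,-0.07,1],
    [0.178,0.605,0,0,0,-0.07,1],
    [0.186,0.632,0,0,0,-0.07,1],
    [0.19,0.645,0,0,0,-0.07,1]
  ]
}}

```text
time: 1.77
tool_pos: [401.5, 113.2, 230.9]
tool_rot: [0.988, 0.154, 0.0, -0.0]
wrist_force: [-0.3, -0.8, 0.5]
opening: 1.005
gripper_force: 0.0
```

{"api": "step_arm", "payload": {
  "increments": [
    [0.004,0.012,0,0,0,0,1],
    [0.012,0.036,0,0,0,0,1],
    [0.021,0.071,0,0,0,0,1],
    [0.031,0.106,0,0,0,0,1],
    [0.041,0.14,0,0,0,0,1],
    [0.047,0.163,0,0,0,0,1],
    [0.051,0.175,0,0,0,0,1],
    [0.051,0.175,0,0,0,0,1],
    [0.051,0.175,0,0,0,0,1],
    [0.051,0.175,0,0,0,0,1]
  ]
}}

```text
time: 2.6
tool_pos: [451.5, 283.7, 230.9]
tool_rot: [0.988, 0.152, -0.001, 0.001]
wrist_force: [-0.4, -0.6, -0.6]
opening: 0.996
gripper_force: 0.0
```

```bash
python3 - <<'E'
from h import *
import pickle
d=cam('wrist'); pickle.dump(d,open('w1.pkl','wb')); s=status.sense()
print(s['time'],s['tool_pos'],s['tool_rot'],d['origin'])
cv2.imwrite('pics/w1.png',d['frame'][...,::-1])
hsv=cv2.cvtColor(d['frame'],cv2.COLOR_RGB2HSV)
m=((hsv[...,0]<13)|(hsv[...,0]>170))&(hsv[...,1]>110)&(hsv[...,2]>40)
n,l,st,c=cv2.connectedComponentsWithStats(m.astype('uint8'))
i=1+st[1:,4].argmax(); print(st[i],c[i])
cnt=max(cv2.findContours((l==i).astype('uint8'),0,1)[0],key=cv2.contourArea)
r=cv2.minAreaRect(ray(d,cnt[:,0],78)[:,:2].astype('float32')); print(r,cv2.boxPoints(r))
E
```

```text
2.65 [451.60539986 283.64592124 231.15408388] [ 9.88420640e-01  1.51737826e-01 -3.20782917e-04  4.09711934e-04] [518.48418537 304.62224761 374.58779887]
[ 245  122   21  108 1242] [255.3389694  175.62721417]
((454.4345703125, 287.9368896484375), (108.71369171142578, 19.439199447631836), 17.431907653808594) [[399.6624  280.92633]
 [405.48584 262.37988]
 [509.20673 294.94745]
 [503.3833  313.4939 ]]
```

View pics/w1.png

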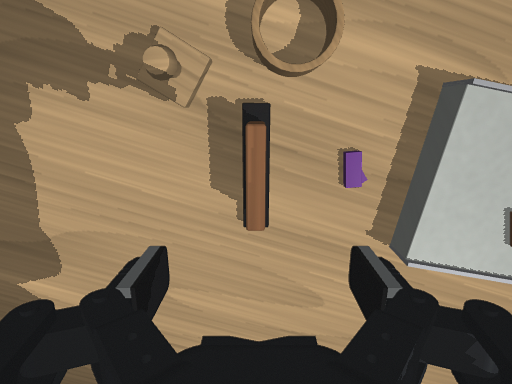

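In the wrist view the rib is centred at (255,176). Cast to z=78 it measures 109x19 mm at (454.4, 287.9), yaw 17.4°, which fits the given size. The path is free, so I descend and grip.

{"api": "step_arm", "payload": {
  "increments": [
    [0.001,0.001,-0.01,0,0,0,1],
    [0.003,0.004,-0.03,0,0,0,1],
    [0.003,0.004,-0.055,0,0,0,1],
    [0.003,0.004,-0.08,0,0,0,1],
    [0.003,0.004,-0.105,0,0,0,1],
    [0.003,0.004,-0.13,0,0,0,1],
    [0.003,0.004,-0.15,0,0,0,1],
    [0.003,0.004,-0.165,0,0,0,1],
    [0.003,0.004,-0.173,0,0,0,1],
    [0.003,0.004,-0.176,0,0,0,1],
    [0.003,0.004,-0.176,0,0,0,1],
    [0.003,0.004,-0.176,0,0,0,1]
  ]
}}

```text
time: 3.65
tool_pos: [455.6, 289.2, 55.9]
tool_rot: [0.988, 0.152, 0.001, -0.0]
wrist_force: [-0.3, -0.2, -0.4]
opening: 1.001
gripper_force: 0.0
```

{"api": "step_arm", "payload": {
  "increments": [
    [0,0,0,0,0,0,-0.3],
    [0,0,0,0,0,0,-0.5],
    [0,0,0,0,0,0,-0.7],
    [0,0,0,0,0,0,-1],
    [0,0,0,0,0,0,-1],
    [0,0,0,0,0,0,-1],
    [0,0,0,0,0,0,-1],
    [0,0,0,0,0,0,-1],
    [0,0,0,0,0,0,-1],
    [0,0,0,0,0,0,-1],
    [0,0,0,0,0,0,-1],
    [0,0,0,0,0,0,-1]
  ],
  "squeeze": 50
}}

```text
time: 4.65
tool_pos: [455.2, 289.1, 55.5]
tool_rot: [0.988, 0.152, 0.0, 0.0]
wrist_force: [0.5, -0.9, 6.0]
opening: 0.219
gripper_force: 49.8
```

Gripped: opening 0.22 is about 19 mm, and the pads read 50 N. I lift, turn and carry to above the robot-left end of the plate.

{"api": "step_arm", "payload": {
  "increments": [
    [0,0,0.005,0,0,0,-1],
    [0,0,0.018,0,0,0,-1],
    [0,0,0.04,0,0,0,-1],
    [0,0,0.065,0,0,0,-1],
    [0.003,-0.01,0.09,0,0,-0.01,-1],
    [0.008,-0.032,0.11,0,0,-0.03,-1],
    [0.015,-0.06,0.12,0,0,-0.06,-1],
    [0.022,-0.09,0.12,0,0,-0.09,-1],
    [0.029,-0.12,0.12,0,0,-0.12,-1],
    [0.036,-0.15,0.12,0,0,-0.15,-1],
    [0.043,-0.18,0.12,0,0,-0.18,-1],
    [0.05,-0.208,0.12,0,0,-0.184,-1],
    [0.054,-0.226,0.12,0,0,-0.184,-1],
    [0.056,-0.234,0.12,0,0,-0.184,-1],
    [0.056,-0.234,0.12,0,0,-0.184,-1],
    [0.056,-0.234,0.12,0,0,-0.184,-1],
    [0.056,-0.234,0.12,0,0,-0.184,-1]
  ]
}}

```text
time: 6.07
tool_pos: [510.6, 56.2, 174.9]
tool_rot: [0.998, 0.061, -0.0, -0.0]
wrist_force: [0.3, -0.2, -2.5]
opening: 0.222
gripper_force: 49.3
```

```bash
python3 - <<'E'
from h import *
s=status.sense(); print(s['time'],s['tool_pos'],s['tool_rot'],s['wrist_force'])
w=cam('wrist');t=cam('scene')
cv2.imwrite('pics/c2.png',np.vstack([w['frame'],t['frame']])[::,:,::-1][:768] if 0 else cv2.resize(np.hstack([w['frame'],t['frame']]),(800,300))[...,::-1])
hsv=cv2.cvtColor(w['frame'],cv2.COLOR_RGB2HSV)
m=((hsv[...,0]<13)|(hsv[...,0]>170))&(hsv[...,1]>110)&(hsv[...,2]>40)
n,l,st,c=cv2.connectedComponentsWithStats(m.astype('uint8'))
for i in range(1,n):
    if st[i,4]<60: continue
    cnt=max(cv2.findContours((l==i).astype('uint8'),0,1)[0],key=cv2.contourArea)
    print(c[i],st[i,4],[(z,cv2.minAreaRect(ray(w,cnt[:,0],z)[:,:2].astype('float32'))) for z in (56,198)])
m=((hsv[...,1]<60)&(hsv[...,2]>140)).astype('uint8')
cnt=max(cv2.findContours(m,0,1)[0],key=cv2.contourArea); q=cv2.approxPolyDP(cnt,5,True)[:,0]
print(np.c_[q,ray(w,q,49)[:,:2].round(1)])
E
```

```text
6.0667 [510.60558     56.22583104 174.88684812] [ 9.98121890e-01  6.12569605e-02 -4.02138125e-04 -3.38889682e-04] [ 0.31921239 -0.17890895 -2.5167146 ]
[346.14074074 148.2691358 ] 810 [(56, ((556.9180297851562, -11.714139938354492), (25.883838653564453, 37.49058532714844), 14.071678161621094)), (198, ((569.5526123046875, 29.462387084960938), (11.88567066192627, 17.215360641479492), 14.071592330932617))]
[258.80680546 237.8121782 ] 4467 [(56, ((452.7638854980469, 49.020591735839844), (203.17405700683594, 42.34984588623047), 6.923911094665527)), (198, ((521.7258911132812, 57.35124969482422), (93.29580688476562, 19.446691513061523), 6.923908710479736))]
[338.48789809 227.58598726] 785 [(56, ((486.744384765625, -22.816020965576172), (46.431785583496094, 26.593263626098633), 30.97517204284668)), (198, ((537.3295288085938, 24.364498138427734), (21.321060180664062, 12.211389541625977), 30.975183486938477))]
[[ 2.090e+02  7.200e+01  6.045e+02  1.090e+02]
 [ 2.190e+02  9.700e+01  5.860e+02  9.910e+01]
 [ 2.220e+02  2.430e+02  4.530e+02  8.470e+01]
 [ 2.340e+02  2.330e+02  4.648e+02  7.430e+01]
 [ 2.310e+02  1.080e+02  5.784e+02  8.820e+01]
 [ 2.860e+02  1.050e+02  5.865e+02  4.220e+01]
 [ 2.840e+02  2.330e+02  4.706e+02  2.690e+01]
 [ 3.090e+02  2.490e+02  4.571e+02  5.000e-01]
 [ 3.250e+02  2.800e+02  4.256e+02 -2.100e+01]
 [ 3.610e+02  2.750e+02  4.355e+02 -5.550e+01]
 [ 3.840e+02  2.820e+02  4.306e+02 -8.000e+01]
 [ 4.930e+02  2.820e+02  4.439e+02 -1.882e+02]
 [ 5.110e+02  2.070e+02  5.222e+02 -1.785e+02]
 [ 5.110e+02  7.200e+01  6.348e+02 -1.379e+02]]
```

View pics/c2.png

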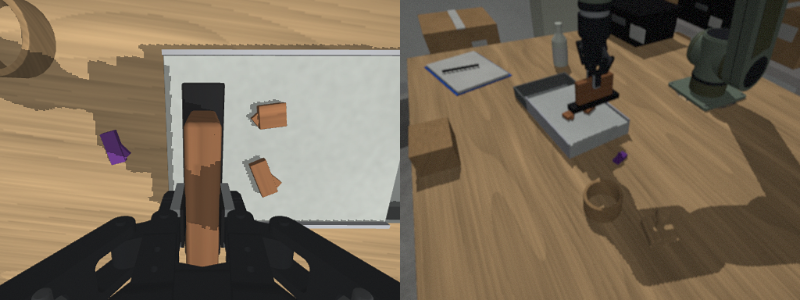

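The chips read (557,-12) at 26x37 mm and (487,-23) at 26x46 mm, consistent with the first estimate and the given sizes. The scraper hangs level, parallel to the plate's end and clear of the chips. I lower it onto the plate.

{"api": "step_arm", "payload": {
  "increments": [
    [0,0,-0.005,0,0,0,-1],
    [0,0,-0.018,0,0,0,-1],
    [0,0,-0.034,0,0,0,-1],
    [0,0,-0.05,0,0,0,-1],
    [0,0,-0.06,0,0,0,-1],
    [0,0,-0.066,0,0,0,-1],
    [0,0,-0.069,0,0,0,-1],
    [0,0,-0.071,0,0,0,-1],
    [0,0,-0.073,0,0,0,-1],
    [0,0,-0.074,0,0,0,-1],
    [0,0,-0.074,0,0,0,-1],
    [0,0,-0.074,0,0,0,-1]
  ]
}}

```text
time: 7.17
tool_pos: [511.3, 55.1, 101.5]
tool_rot: [0.998, 0.061, 0.0, 0.0]
wrist_force: [-1.4, -0.2, -2.3]
opening: 0.225
gripper_force: 49.2
```

{"api": "step_arm", "payload": {
  "increments": [
    [0,0,-0.0005,0,0,0,-1],
    [0,0,-0.001,0,0,0,-1],
    [0,0,-0.001,0,0,0,-1],
    [0,0,-0.0015,0,0,0,-1],
    [0,0,-0.0015,0,0,0,-1]
  ]
}}

```text
time: 7.58
tool_pos: [511.3, 55.0, 100.4]
tool_rot: [0.998, 0.061, 0.0, 0.0]
wrist_force: [-2.1, -0.4, 4.4]
opening: 0.224
gripper_force: 50.0
```

Contact at 4.4 N. Sweeping along the plate's -y axis, direction (0.12, -0.993).

{"api": "step_arm", "payload": {
  "increments": [
    [0.0005,-0.004,0,0,0,0,-1],
    [0.0012,-0.01,0,0,0,0,-1],
    [0.0022,-0.018,0,0,0,0,-1],
    [0.0032,-0.026,0,0,0,0,-1],
    [0.0041,-0.034,0,0,0,0,-1],
    [0.0051,-0.042,0,0,0,0,-1],
    [0.0061,-0.05,0,0,0,0,-1],
    [0.0071,-0.058,0,0,0,0,-1],
    [0.008,-0.066,0,0,0,0,-1],
    [0.009,-0.074,0,0,0,0,-1],
    [0.01,-0.082,0,0,0,0,-1],
    [0.011,-0.09,0,0,0,0,-1],
    [0.012,-0.098,0,0,0,0,-1],
    [0.0129,-0.106,0,0,0,0,-1],
    [0.0139,-0.114,0,0,0,0,-1],
    [0.0149,-0.122,0,0,0,0,-1],
    [0.0159,-0.13,0,0,0,0,-1],
    [0.0166,-0.136,0,0,0,0,-1],
    [0.0171,-0.14,0,0,0,0,-1],
    [0.0171,-0.14,0,0,0,0,-1]
  ]
}}

```text
time: 9.25
tool_pos: [528.7, -85.3, 100.4]
tool_rot: [0.998, 0.06, 0.001, -0.0]
wrist_force: [-1.2, 2.3, 5.7]
opening: 0.219
gripper_force: 50.4
```

```bash
python3 - <<'E'
from h import *
s=status.sense(); print(s['time'],s['tool_pos'],s['tool_rot'],s['wrist_force'])
w=cam('wrist');t=cam('top')
cv2.imwrite('pics/c3.png',cv2.resize(np.hstack([w['frame'],t['frame']]),(800,300))[...,::-1])
E
```

```text
9.25 [528.65214932 -85.26352337 100.3997538 ] [ 9.98195243e-01  6.00459537e-02  7.11181492e-04 -4.83743764e-04] [-1.21786389  2.3404972   5.66712102]
```

View pics/c3.png

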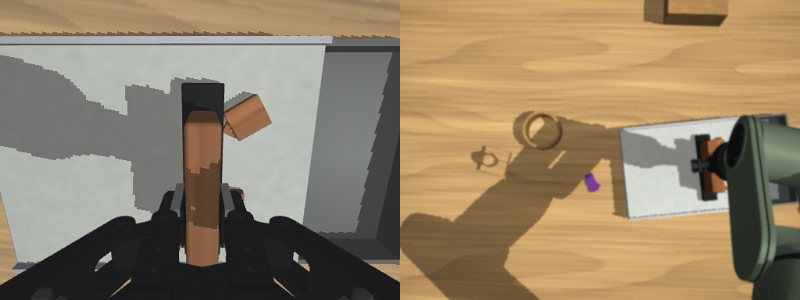

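The wrist view shows chip_b ahead of the foot at (247,117). Chip_a is also ahead of it, partly behind a finger at (238,193). The plate edge is near x≈325, and both chips are below the fingers. I continue over the edge.

{"api": "step_arm", "payload": {
  "increments": [
    [0.0004,-0.003,0,0,0,0,-1],
    [0.001,-0.008,0,0,0,0,-1],
    [0.0017,-0.014,0,0,0,0,-1],
    [0.0024,-0.02,0,0,0,0,-1],
    [0.0032,-0.026,0,0,0,0,-1],
    [0.0039,-0.032,0,0,0,0,-1],
    [0.0046,-0.038,0,0,0,0,-1],
    [0.0054,-0.044,0,0,0,0,-1],
    [0.0061,-0.05,0,0,0,0,-1],
    [0.0068,-0.056,0,0,0,0,-1],
    [0.0076,-0.062,0,0,0,0,-1],
    [0.0083,-0.068,0,0,0,0,-1],
    [0.009,-0.074,0,0,0,0,-1],
    [0.0098,-0.08,0,0,0,0,-1],
    [0.0103,-0.085,0,0,0,0,-1],
    [0.0107,-0.0875,0,0,0,0,-1],
    [0.0107,-0.0875,0,0,0,0,-1],
    [0.0107,-0.0875,0,0,0,0,-1],
    [0.0107,-0.0875,0,0,0,0,-1]
  ]
}}

```text
time: 10.93
tool_pos: [539.0, -172.4, 100.4]
tool_rot: [0.998, 0.06, 0.001, -0.0]
wrist_force: [-0.4, 3.4, 7.2]
opening: 0.225
gripper_force: 50.4
```

```bash
python3 - <<'E'
from h import *
s=status.sense(); print(s['time'],s['tool_pos'],s['tool_rot'],s['wrist_force'])
w=cam('wrist');t=cam('scene')
cv2.imwrite('pics/c4.png',cv2.resize(np.hstack([w['frame'],t['frame']]),(800,300))[...,::-1])
E
```

```text
10.9333 [ 539.04739632 -172.36510285  100.41984732] [ 9.98175536e-01  6.03753932e-02  5.09261974e-04 -3.90373325e-04] [-0.37645096  3.392874    7.19497104]
```

View pics/c4.png

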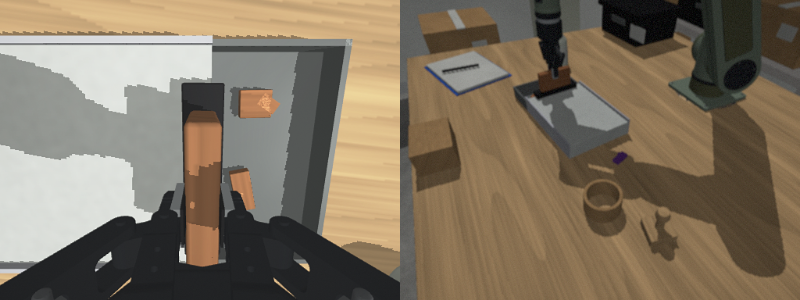

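Both chips look to be in the tray, at (258,104) and (242,188). I pull the scraper back 90 mm over the plate and check.

{"api": "step_arm", "payload": {
  "increments": [
    [-0.0004,0.003,0,0,0,0,-1],
    [-0.0012,0.01,0,0,0,0,-1],
    [-0.0024,0.02,0,0,0,0,-1],
    [-0.0037,0.03,0,0,0,0,-1],
    [-0.0049,0.04,0,0,0,0,-1],
    [-0.0061,0.05,0,0,0,0,-1],
    [-0.0073,0.06,0,0,0,0,-1],
    [-0.0086,0.07,0,0,0,0,-1],
    [-0.0098,0.08,0,0,0,0,-1],
    [-0.0106,0.087,0,0,0,0,-1],
    [-0.011,0.09,0,0,0,0,-1],
    [-0.011,0.09,0,0,0,0,-1],
    [-0.011,0.09,0,0,0,0,-1]
  ]
}}

```text
time: 12.12
tool_pos: [528.7, -81.9, 100.5]
tool_rot: [0.998, 0.061, 0.001, 0.0]
wrist_force: [0.8, -1.2, 7.5]
opening: 0.223
gripper_force: 51.3
```

```bash
python3 - <<'E'
from h import *
s=status.sense(); print(s['time'],s['tool_pos'],s['wrist_force'])
w=cam('wrist'); cv2.imwrite('pics/c5.png',w['frame'][...,::-1])
hsv=cv2.cvtColor(w['frame'],cv2.COLOR_RGB2HSV)
m=((hsv[...,0]<13)|(hsv[...,0]>170))&(hsv[...,1]>110)&(hsv[...,2]>40)
n,l,st,c=cv2.connectedComponentsWithStats(m.astype('uint8'))
a=np.radians(6.9); x=np.array([np.cos(a),np.sin(a)]); y=np.array([-x[1],x[0]])
for i in range(1,n):
    if st[i,4]<60: continue
    cnt=max(cv2.findContours((l==i).astype('uint8'),0,1)[0],key=cv2.contourArea)
    r=cv2.minAreaRect(ray(w,cnt[:,0],16)[:,:2].astype('float32')); p=np.array(r[0])-[523,-44]
    print(c[i],r,p@x,p@y)
E
```

```text
12.1167 [528.67441235 -81.87411825 100.4761097 ] [ 0.76793177 -1.19009487  7.49247194]
[450.78847737 133.47983539] ((598.675537109375, -217.1552734375), (25.29914093017578, 42.21022415161133), 6.995337009429932) 54.32511789145606 -180.99258880431316
[258.23431118 191.34979577] ((528.7354736328125, -82.02825164794922), (94.0185775756836, 36.79434585571289), 6.757843017578125) 1.12533961902428 -38.441867695707685
[418.81644935 245.24674022] ((508.596923828125, -213.60702514648438), (47.74592208862305, 29.5113468170166), 15.921226501464844) -34.67481146124509 -166.64827941620075
[260.82986472 295.33506764] ((453.2485656738281, -91.85713195800781), (106.29521942138672, 36.2890510559082), 5.936584949493408) -74.9956530865443 -39.130802290869774
```

View pics/c5.png

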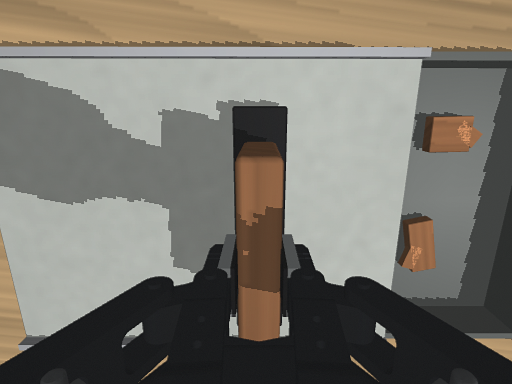

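Both chips lie in the tray: chip_b at plate (54,-181), pixel (451,133), and chip_a at (-35,-167), pixel (419,245). The scraper stands on the plate. I ease the press, open and lift away.

{"api": "step_arm", "payload": {
  "increments": [
    [0,0,0.0008,0,0,0,-1],
    [0,0,0.0008,0,0,0,-1],
    [0,0,0.0008,0,0,0,-0.4],
    [0,0,0.0008,0,0,0,-0.2],
    [0,0,0.0008,0,0,0,0],
    [0,0,0.0008,0,0,0,0.3],
    [0,0,0.0008,0,0,0,0.6],
    [0,0,0.0008,0,0,0,0.6],
    [0,0,0.0008,0,0,0,0.6],
    [0,0,0.0008,0,0,0,0.6],
    [0,0,0.0008,0,0,0,0.6],
    [0,0,0.0008,0,0,0,0.6]
  ]
}}

```text
time: 13.17
tool_pos: [527.8, -82.4, 100.5]
tool_rot: [0.998, 0.061, 0.0, 0.0]
wrist_force: [-0.0, -0.3, 0.8]
opening: 0.802
gripper_force: 0.0
```

{"api": "step_arm", "payload": {
  "increments": [
    [0,0,0.005,0,0,0,0.6],
    [0,0,0.015,0,0,0,0.6],
    [0,0,0.03,0,0,0,0.6],
    [0,0,0.05,0,0,0,0.6],
    [0,0,0.075,0,0,0,0.6],
    [0,0,0.1,0,0,0,0.6],
    [0,0,0.12,0,0,0,0.6],
    [0,0,0.13,0,0,0,0.6],
    [0,0,0.13,0,0,0,0.6],
    [0,0,0.13,0,0,0,0.6],
    [0,0,0.13,0,0,0,0.6]
  ]
}}

```text
time: 14.08
tool_pos: [527.0, -82.2, 229.2]
tool_rot: [0.998, 0.061, -0.001, -0.0]
wrist_force: [0.3, 0.8, -0.0]
opening: 0.801
gripper_force: 0.0
```

```bash
python3 - <<'E'
from h import *
s=status.sense(); print(s['time'],s['tool_pos'],s['wrist_force'],s['opening'])
w=cam('wrist');t=cam('scene')
cv2.imwrite('pics/c6.png',cv2.resize(np.hstack([w['frame'],t['frame']]),(800,300))[...,::-1])
E
```

```text
14.0833 [526.98228799 -82.2423912  229.17859402] [ 0.27949889  0.76043268 -0.00569697] 0.8013532403091732
```

View pics/c6.png

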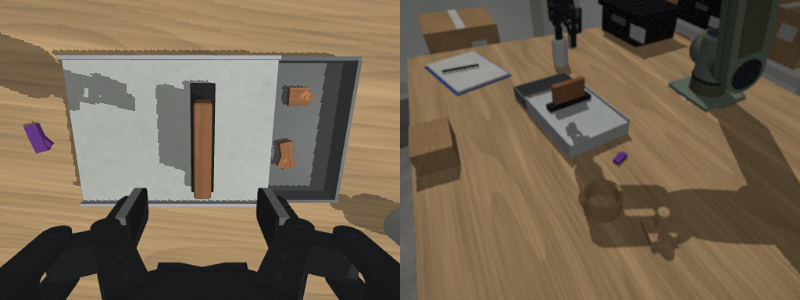

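The scraper stands upright on the plate at (203,140) in the wrist view. Both chips are in the tray at (299,96) and (285,153), and the gripper is clear.

```bash
python3 -c "
from cell import robot; print(robot.hand_in())"
```

```text
the job is handed in; nothing more can be done
None
```

I swept both chips into the catch tray with the scraper, left it standing upright and released on the white plate, and handed the job in at about 14 s of the 43 s; no verdict was returned.

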